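# Clamp a specimen bar in the screw hold-down clamp

## Robot

A 6-joint arm with a two-finger parallel gripper is mounted at the origin on a cart in front of the work surface, level with it; the furniture and walls round the work are solid. World frame = base frame: x ahead of the robot, y to its left, z up, the work surface at z = 0. Lengths are in m, angles in rad, forces in N, time in s.
With the tool pointing down it reaches from about 0.35 to 0.85 m from the base axis. Payload 8.1 kg.
Tool frame: the origin (TCP) lies where the fingers leave the gripper's body, on its centre line; the fingertips stand 84 mm ahead of it and the grasp point (between the pads) lies 65 mm ahead of it; y points along the fingers, x is the direction in which the jaws open and shut, and the axes are right-handed (so a half turn about y gives the same grasp; the last joint's range is limited). The gripper opens to 93 mm and grips with 3 to 60 N. Pads are 15 mm wide; open, the fingers measure 128 mm over their backs; the gripper's body (75 mm by 188 mm) begins 65 mm behind the grasp point.
Start: joints at [1.073, 0.13, 1.488, -0, 1.523, -0.085], TCP at [0.241, 0.55, 0.303] pointing down, gripper open.
Joint ranges: [-2.96, 2.96], [-0.89, 2.26], [0.02, 2.5], [-1.34, 4.48], [0, 2.73], [-2.66, 2.66]. Speed limits (rad/s): [2.39, 2.39, 2.79, 3.14, 3.14, 3.14].

## Interface

Orientations are given as [roll, pitch, yaw] about the fixed x, y, z axes, in that order (R = Rz(yaw) Ry(pitch) Rx(roll)).
In Python, from workcell import bot gives the robot as it stands. The module is installed in compiled form; this text tells all that it offers.
- The arm moves only by the shell command python3 -m creep 'ROWS' [OPENING] [FORCE]. ROWS is JSON, a list of rows, each a list of 6 numbers: the shift along the tool's x, y, z in units of 40 mm (1.0 is 40 mm), then the turn, a rotation vector about the tool's x, y, z in units of 5 degrees (1.0 is 5 degrees). In form: [[dx, dy, dz, wx, wy, wz], ...]. A call has exactly 5 rows; each row shifts and turns the commanded pose from where the row before left it, along the tool's axes as they then stand; what a row does not reach is not made up. A row lasts 1/12 s, in which the tool goes at most 41.7 mm and 7.16 degrees, less where a joint would pass 70% of its speed; a pose out of reach is approached as far as the arm can. A call is refused whole if a number of a shift passes 1 or a number of a turn 1, either way. A call with a gripper value outside its range is refused whole. OPENING is the gripper's target within -1 to 1 (fully open at 1, half-way at 0, shut at -1), set as the call begins (- or left out, the last holds). The fingers move at their own pace and stop on an object; FORCE is the grip in N (left out, the last holds). Time passes only in rows, so rows that do not move let the fingers close, or fill a call up. It gives the time, the measured TCP pose, the force and the opening at its end, in the units of the state.
- bot.observe(): the state, without advancing time (a new reading comes with each control period).
- bot.read_camera(name): name is "scene" or "side" or "wrist"; returns a dict with "frame" (384x512x3 uint8, red, green, blue), "camera_matrix" (3x3 intrinsics, pixels), "R" (3x3) and "t" (3): a world point X has camera coordinates R X + t; the wrist camera has in their place "hand_eye" (4x4, takes a point from camera to tool coordinates, whose origin is the TCP and whose axes are the tool frame's). Camera axes: x right, y down, z forward; pixel columns grow to the right and rows downward; lengths in m; the calibration is good to about 2 mm. A picture is of the moment at which its call begins: read the wrist's pose just before it. There is no depth.
- bot.sign_off(): hands the job in, once; it reports no verdict.
Trained networks look in a picture, given as the dict that the camera call returned (one of the last four; its "shot" number tells which), for a name from the list of things; names that differ only in an ending like _2 or _b are one class to them, and where a whole thing is asked for, a point or a joint stands for the part that bears it (a point fixed in the world has none). Each returns a list of dicts, best first, with "p" (0 to 1); they miss things now and then, are a little off and sometimes report something else, mostly with a low value. They report only what shows in the picture. A call takes as long as a camera call. They do not tell look-alikes from the thing itself.
- bot.search_frame(picture, target): "point" ([x, y, z] in m, in world coordinates, good to about 4 mm: the middle of the surface that is visible of it).
- bot.spot_point(picture, target): "point" ([x, y, z] in m, in world coordinates, good to about 4 mm: a listed point, or the origin of a listed thing).
The state is a dict: "time": time; "joints": joint angles; "dq": joint speeds; "joint_efforts": joint torques, N m; "tool_pos": TCP position; "eef_rot": TCP orientation; "wrist_force": force on the tool from outside, world axes, zero at the start; "ft_torque": the same for the moment, N m; "grip_width": opening from 0.0 (shut) to 1.0 (fully open).
Only numpy, scipy, OpenCV 4.12 (cv2) and the standard library are available. Lean on these libraries where they do the work, as an engineer would, in place of code of your own. Each camera call takes 0.05 s, during which the arm holds its last target.

## Task

Push the aluminium bar along the clamp's channel until it meets the end stop, without ramming it, then turn the orange handle clockwise until the pad meets the bar and snug it by feel to about 15 N on the bar, never beyond 25 N. Let go of everything and leave the jar, the weight and the small cup beside the clamp as they stand.

Things in the scene. Friction and masses are not known exactly. Their poses are not given: they have to be found in the camera images.
- clamp: screw clamp fixed to the worktop. Origin on the worktop under the screw axis, z up, +x along the channel from open mouth to end stop. Steel base x -105..95, y +-48 mm, top at z = 15. Two rails (x -100..30, tops z = 23) leave a 43 mm wide channel, bar in it. A blue C-frame (column x 55..91; arm 36 wide, 48 round the screw) reaches over the channel to x = -24; top z = 103 mm
- end_stop: steel block across the channel, 12 (x) x 60 x 26 mm, fixed to the clamp; origin: centre of its underside, at x = +46, z = 15 mm of the clamp; its face towards the mouth lies at x = +40 mm of the clamp
- clamp_head: the blue frame with spindle, pad and handle. Fixed origin on the screw axis at z = 15 mm, axes as the clamp's. Turning the handle lowers a sprung round pad (28 mm) by 5 mm per rad (quick thread, does not run back). The pad starts 4 to 11 mm above the bar's top, not measured: find it by feel. From contact on, its spring (6 N/mm) gives 30 N more on the bar per rad of turn
- handle: orange wing handle, 70 (its x) x 12 (y) x 28 mm, on an 11 mm stem atop the clamp, turns in place. Origin: bar centre on the screw axis, z = 135 mm. Clockwise from above lowers the pad. Takes 0.15 N m of dry friction plus 0.005 N m per N of pad force (0.225 at 15 N); stays where left. Held still, friction lets the moment read up to 0.15 either side of the load's. Needs 1.3 to 2.7 rad
- bar: aluminium bar 160 x 40 x 14 mm, 0.2 to 0.3 kg, loose on the base plate in the channel. Origin: centre of its underside, x along its length, +x to the stop. Starts 20 to 45 mm short of the stop, its near end out of the mouth. Home: its origin at x = -40 mm of the clamp, its near end 15 mm beyond the base plate's edge
- sample_jar: bystander: small white-capped sample jar, 44 mm wide, 60 mm high, loose; origin at the centre of its underside
- weight: bystander: pale grey calibration weight with a knob, 27 mm wide, 48 mm high, loose; origin at the centre of its underside
- weigh_cup: bystander: small clear weighing beaker, 46 mm wide, 42 mm high, loose; origin at the centre of its underside
Things that resemble listed ones, but are neither listed nor needed, are in the scene too. What is meant by the bar is not pink, and is the smaller of those in its own colour.

How it is judged:
By the outcome, as a careful person would: the job done as asked, in the order asked, and still so for the second after the job is handed in, with the robot touching nothing.
It also fails if it takes over 61 s, if anything falls off the work surface, if the arm or the gripper's body presses on something with over 40 N, if the wrist force passes 120 N, or if a joint passes its speed limit or range.

## Working session

There is one attempt and no reset: what is moved stays moved. The work goes in short steps, Python scripts to look and compute and a shell command to move; the robot and the scene stay as the last step left them, time stands still between calls to the robot, and variables do not carry over. Pictures are saved under pics/ and viewed, and the job is handed in when it is done.

```bash
mkdir -p pics
python3 - <<'E'
from workcell import bot
import cv2,json
s=bot.observe(); print(s)
for n in ["scene","side","wrist"]:
    d=bot.read_camera(n); cv2.imwrite(f"pics/{n}0.png",d["frame"][:,:,::-1])
    print(n,d["shot"],d["camera_matrix"].tolist(),[ (k,d[k].tolist()) for k in("R","t","hand_eye") if k in d])
    for t in ["clamp","end_stop","clamp_head","handle","bar","sample_jar","weight","weigh_cup"]:
        for f in ("search_frame","spot_point"):
            try:
                r=getattr(bot,f)(d,t); print(t,f,[([round(float(v),3) for v in q["point"]],round(q["p"],2)) for q in r[:3]])
            except Exception as e: print(t,f,e)
print(bot.observe()["time"])
E
```

```text
{'time': 0.0, 'joints': array([ 1.07259473e+00,  1.31140527e-01,  1.48927659e+00, -2.63195249e-06,
        1.52303309e+00, -8.54272396e-02]), 'dq': array([ 0.00023409, -0.00017251, -0.00033843, -0.00194059,  0.00061922,
        0.00030283]), 'joint_efforts': array([ 1.80413295e-03, -5.59845793e+01, -4.91762567e+01,  7.67768710e-02,
        3.52084986e-02, -2.16547205e-04]), 'tool_pos': array([0.24048219, 0.54923326, 0.30170114]), 'eef_rot': array([-1.57064045,  0.00185101,  1.15802224]), 'wrist_force': array([-0.07991465, -0.35374636, -0.43622654]), 'ft_torque': array([-0.06645955, -0.03627319, -0.04429027]), 'grip_width': 1.0031718340230862}
scene 1 [[371.39708184777294, 0.0, 250.7168251024875], [0.0, 371.39708184777294, 187.58964856035493], [0.0, 0.0, 1.0]] [('R', [[0.6338637420423884, -0.7733045302166571, 0.014726169577175124], [-0.5691698864146376, -0.4792609637714479, -0.6680977241419186], [0.523700674930603, 0.4151012312090364, -0.7439277995383511]]), ('t', [-0.20380355479681975, 0.4168700448694395, 0.648245411533694])]
clamp search_frame [([0.493, -0.019, 0.028], 0.7)]
clamp s
[... 2499 characters left out ...]
6511379089053918, 0.0006275222489993675, 0.000955936778804567], [-0.0007807237947230383, -0.27147510742884656, 0.9624451446793473, -0.08284340676944468], [-0.0004563278489817118, -0.9624452410739622, -0.27147550478629645, 0.07560569184842567], [0.0, 0.0, 0.0, 1.0]])]
clamp search_frame []
clamp spot_point []
end_stop search_frame []
end_stop spot_point []
clamp_head search_frame []
clamp_head spot_point []
handle search_frame []
handle spot_point []
bar search_frame [([0.458, 0.349, 0.023], 0.91)]
bar spot_point [([0.467, 0.362, 0.001], 0.81)]
sample_jar search_frame []
sample_jar spot_point []
weight search_frame []
weight spot_point []
weigh_cup search_frame []
weigh_cup spot_point []
2.55
```

View images.

View pics/scene0.png

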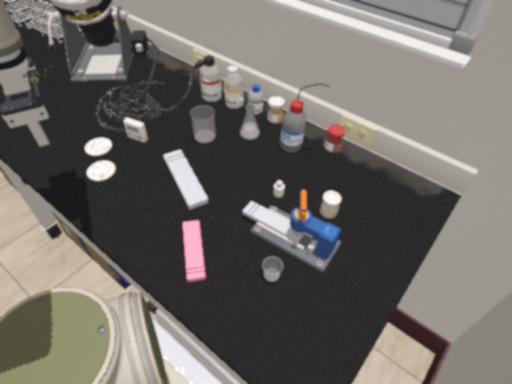

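View pics/side0.png

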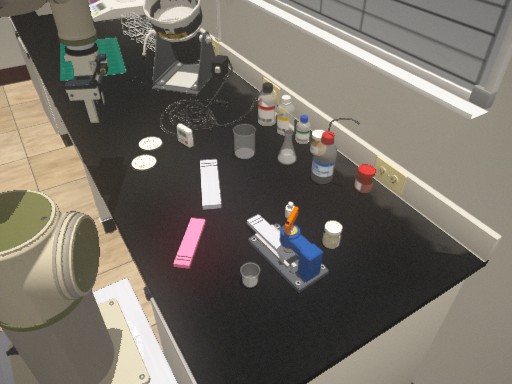

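```bash
python3 -c "
import cv2
a=cv2.imread('pics/side0.png');cv2.imwrite('pics/sidecrop.png',cv2.resize(a[110:310,150:400],None,fx=3,fy=3,interpolation=2))
a=cv2.imread('pics/scene0.png');cv2.imwrite('pics/scenecrop.png',cv2.resize(a[90:290,150:400],None,fx=3,fy=3,interpolation=2))"
```

```text
(no output)
```

View pics/sidecrop.png

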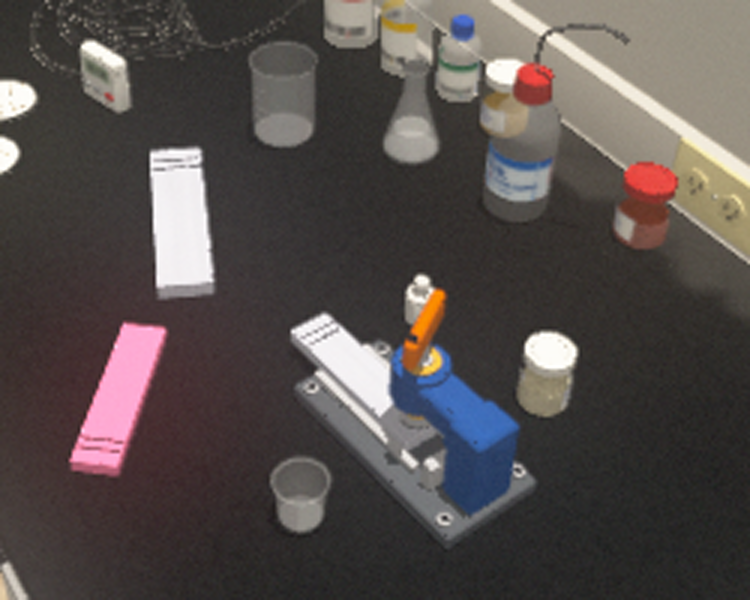

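View pics/scenecrop.png

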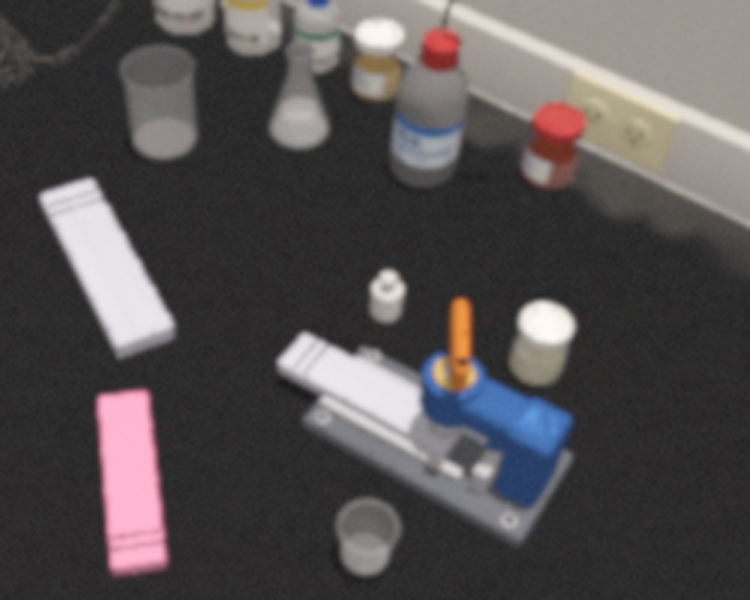

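The bar candidates are three. The grey bar in the clamp is at side px (275,235), the longer grey bar on the bench at (210,183), and the pink one at (190,242). The listed bar is the one in the clamp: it isn't pink, and it is the smaller of the two grey ones. The crops confirm it sits in the channel. The jar is at (333,234), the cup at (250,274) and the weight at (290,210). Next I'll fit the clamp, bar and handle pose from pixels.

```bash
cat > h.py <<'E'
import numpy as np,cv2
CAM={'scene':(np.array([[371.397,0,250.717],[0,371.397,187.590],[0,0,1]]),np.array([[0.6338637420423884,-0.7733045302166571,0.014726169577175124],[-0.5691698864146376,-0.4792609637714479,-0.6680977241419186],[0.523700674930603,0.4151012312090364,-0.7439277995383511]]),np.array([-0.20380355479681975,0.4168700448694395,0.648245411533694])),
'side':(np.array([[419.885,0,264.668],[0,419.885,185.336],[0,0,1]]),np.array([[0.843057353785968,-0.5373865851587292,0.021678475934463703],[-0.32866063354460195,-0.5466742712568994,-0.7701489655279676],[0.4257187876820355,0.6421548872641069,-0.6374955800453522]]),np.array([-0.3657481489985928,0.34970083272234476,0.8237454755334489]))}
def proj(c,X):
    K,R,t=CAM[c]; p=(np.atleast_2d(X)@R.T+t)@K.T; return p[:,:2]/p[:,2:]
def back(c,uv,z):
    K,R,t=CAM[c]; d=R.T@np.linalg.solve(K,[uv[0],uv[1],1]); o=-R.T@t
    return o+d*(z-o[2])/d[2]
def box(x0,x1,y0,y1,z0,z1): return np.array([[x,y,z] for z in(z0,z1) for x,y in((x0,y0),(x1,y0),(x1,y1),(x0,y1))])/1000
def T(P,x,y,a):
    c,s=np.cos(a),np.sin(a); return P@np.array([[c,-s,0],[s,c,0],[0,0,1]]).T+[x,y,0]
EDG=[(0,1),(1,2),(2,3),(3,0),(4,5),(5,6),(6,7),(7,4),(0,4),(1,5),(2,6),(3,7)]
def draw(c,img,P,off,f,col):
    p=(proj(c,P)-off+.5)*f-.5
    for i,j in EDG: cv2.line(img,tuple(int(v) for v in p[i]),tuple(int(v) for v in p[j]),col,1,cv2.LINE_AA)
E
cat > fit.py <<'E'
from h import *
from scipy.optimize import least_squares
obs={'scene':[(303,422),(520,543),(572,456)],'side':[(296,390),(450,545),(535,483)]}
off={'scene':np.array([150,90]),'side':np.array([150,110])}
M=np.array([[-105,-48,15],[95,-48,0],[95,48,15]])/1000
# which corners: cup side is world -x; clamp yaw ~-90 => clamp y=world +x, so y=-48 is cup side
def res(p): return np.concatenate([(proj(c,T(M,*p))-((np.array(obs[c])+.5)/3-.5+off[c])).ravel() for c in obs])
r=least_squares(res,[.506,.005,-1.57]);print(r.x,np.degrees(r.x[2]),r.fun.round(1))
import sys
p=r.x
hand=float(sys.argv[1]);bx=float(sys.argv[2])
if len(sys.argv)>3: p=np.array([float(v) for v in sys.argv[3:6]])
for c in obs:
    im=cv2.imread(f'pics/{c}0.png'); o=off[c]; im=cv2.resize(im[o[1]:o[1]+200,o[0]:o[0]+250],None,fx=3,fy=3,interpolation=2)
    draw(c,im,T(box(-105,95,-48,48,0,15),*p),o,3,(0,255,0))
    draw(c,im,T(box(bx-80,bx+80,-20,20,15,29),*p),o,3,(0,0,255))
    draw(c,im,T(box(55,91,-18,18,15,103),*p),o,3,(255,255,0))
    draw(c,im,T(T(box(-35,35,-6,6,121,149),0,0,hand),*p),o,3,(255,0,255))
    cv2.imwrite(f'pics/fit_{c}.png',im)
E
python3 fit.py 0.5 -67
```

```text
[ 0.50509583  0.00490238 -1.46327328] -83.83938310325705 [-0.5 -0.9 -0.2  2.2  0.9 -1.6 -1.4 -1.6 -0.4  2.2  1.6 -1.6]
```

View pics/fit_scene.png

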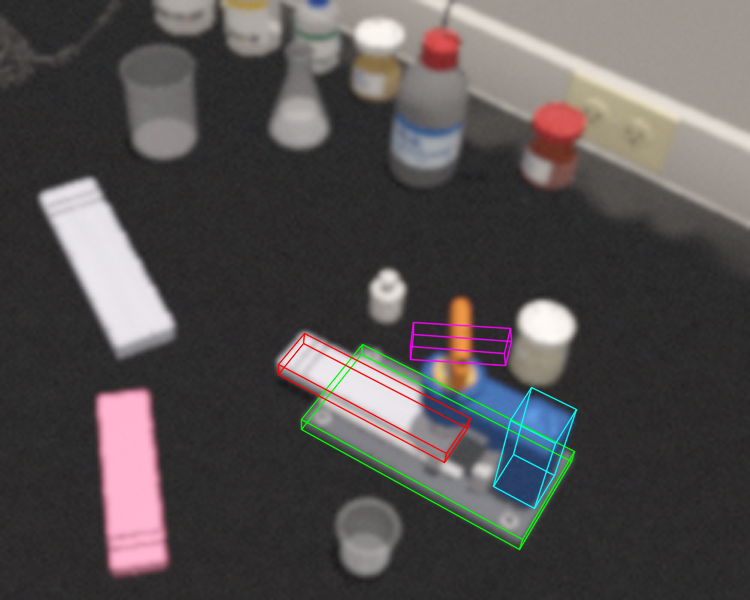

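View pics/fit_side.png

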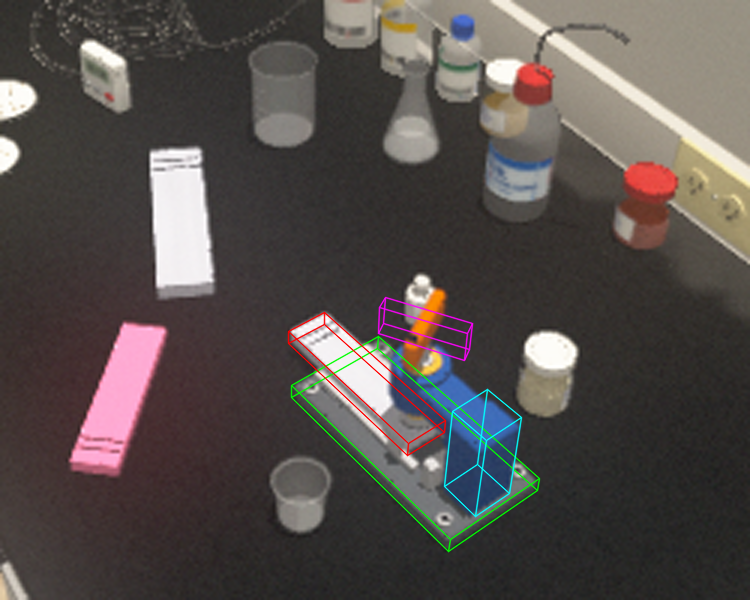

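```bash
cat > hf.py <<'E'
from h import *
p0=(0.5051,0.0049,-1.4633)
ms={}
for c in ('scene','side'):
    im=cv2.imread(f'pics/{c}0.png').astype(int); b,g,r=im[...,0],im[...,1],im[...,2]
    m=(r>150)&(r-b>90)&(g<170)&(r-g>50); m[:110]=0
    n,l,s,ce=cv2.connectedComponentsWithStats(m.astype(np.uint8))
    for k in range(1,n):
        if s[k,4]>20: print(c,s[k],ce[k])
    k=min(range(1,n),key=lambda k:np.hypot(*(ce[k]-(304,205) if c=='scene' else ce[k]-(291,219))))
    ms[c]=(l==k)
best=[]
for dx in np.arange(-.006,.007,.002):
  for dy in np.arange(-.006,.007,.002):
    for h in np.arange(0,180,3):
        v=0
        for c in ms:
            P=T(T(box(-35,35,-6,6,121,149),0,0,np.radians(h)),p0[0]+dx,p0[1]+dy,p0[2])
            q=cv2.convexHull((proj(c,P)*16).astype(np.int32))
            z=np.zeros((384,512),np.uint8); cv2.fillConvexPoly(z,q,1,shift=4)
            v+=(z.astype(bool)&ms[c]).sum()/(z.astype(bool)|ms[c]).sum()
        best.append((v,dx,dy,h))
best.sort(reverse=True)
for b in best[:8]: print(np.round(b,3))
E
python3 hf.py
```

```text
scene [328 125  17  11 150] [336.18666667 129.96666667]
scene [300 189   7  30 156] [303.25       202.66666667]
side [322 131  12   8  67] [327.6119403  134.68656716]
side [358 164  18  11 151] [366.57615894 169.15231788]
side [285 206  13  27 144] [290.86805556 218.52083333]
[1.162e+00 6.000e-03 4.000e-03 1.140e+02]
[1.156e+00 2.000e-03 2.000e-03 1.140e+02]
[1.152e+00 6.000e-03 4.000e-03 1.170e+02]
[1.152e+00 2.000e-03 0.000e+00 1.200e+02]
[1.15e+00 2.00e-03 2.00e-03 1.17e+02]
[1.147e+00 4.000e-03 2.000e-03 1.200e+02]
[1.139e+00 4.000e-03 4.000e-03 1.170e+02]
[  1.137   0.      0.    117.   ]
```

The overlay matches: clamp at (0.505, 0.005), yaw −83.8°, bar offset about −67 mm. The handle's long axis is about 32° in world. Next I'll close the jaws and turn to yaw 6°, then travel.

```bash
python3 -m creep '[[0,0.2,0,0,1,0],[0,0.2,0,0,1,0],[0,0.2,0,0,1,0],[0,0.2,0,0,1,0],[0,0.2,0,0,1,0]]' -1 20
python3 -m creep '[[0,0,0,0,1,0],[0,0,0,0,1,0],[0,0,0,0,1,0],[0,0,0,0,1,0],[0,0,0,0,1,0]]'
python3 -m creep '[[0,0,0,0,1,0],[0,0,0,0,1,0],[0,0,0,0,0,0],[0.4,0,-0.7,0,0,0],[0.4,0,-0.8,0,0,0]]'
python3 -m creep '[[0.4,0,-0.8,0,0,0],[0.4,0,-0.8,0,0,0],[0.4,0,-0.8,0,0,0],[0.4,0,-0.8,0,0,0],[0.4,0,-0.8,0,0,0]]'
python3 -m creep '[[0.4,0,-0.8,0,0,0],[0.4,0,-0.8,0,0,0],[0.4,0,-0.8,0,0,0],[0.4,0,-0.8,0,0,0],[0,0,0,0,0,0]]'
cat >> h.py <<'E'
from scipy.spatial.transform import Rotation as Ro
def togo(s,target,yaw):
    R=Ro.from_euler('xyz',s['eef_rot']); d=R.inv().apply(np.array(target)-s['tool_pos'])
    dr=(R.inv()*Ro.from_euler('xyz',[-np.pi/2,0,yaw])).as_rotvec()
    return np.round(d/0.04,3),np.round(np.degrees(dr)/5,3)
E
python3 - <<'E'
from workcell import bot
from h import *
s=bot.observe();print(s['time'],s['tool_pos'],s['eef_rot'],s['wrist_force'],s['ft_torque'],togo(s,[.486,.184,.098],.1075))
d=bot.read_camera('wrist');cv2.imwrite('pics/w1.png',d['frame'][:,:,::-1])
d=bot.read_camera('side');cv2.imwrite('pics/s1.png',d['frame'][:,:,::-1])
E
```

```text
time: 2.97
tool_pos: [0.2407, 0.5496, 0.2624]
eef_rot: [-1.571, -0.0, 0.717]
wrist_force: [0.1, -0.6, 0.6]
grip_width: 0.69
time: 3.38
tool_pos: [0.2407, 0.5496, 0.2627]
eef_rot: [-1.571, 0.0, 0.281]
wrist_force: [0.2, -0.0, 0.3]
grip_width: 0.333
time: 3.8
tool_pos: [0.2786, 0.494, 0.2626]
eef_rot: [-1.57, 0.0, 0.117]
wrist_force: [0.1, -0.3, 0.1]
grip_width: 0.015
time: 4.22
tool_pos: [0.3769, 0.3419, 0.2629]
eef_rot: [-1.571, -0.0, 0.114]
wrist_force: [0.2, 1.1, 0.4]
grip_width: 0.003
time: 4.63
tool_pos: [0.4568, 0.2185, 0.263]
eef_rot: [-1.573, -0.002, 0.109]
wrist_force: [-0.9, -0.3, 0.1]
grip_width: 0.001
4.6333 [0.45681271 0.2185398  0.26301656] [-1.57293236 -0.00160224  0.10938433] [-0.85825539 -0.25771008  0.06840978] [-0.07529087  0.0784435  -0.02846601] (array([ 0.624,  4.128, -0.929]), array([0.024, 0.022, 0.018]))
```

View pics/w1.png

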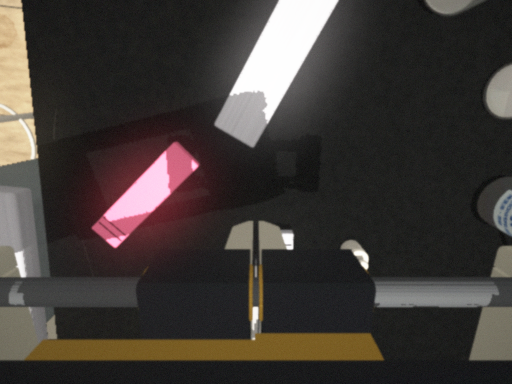

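View pics/s1.png

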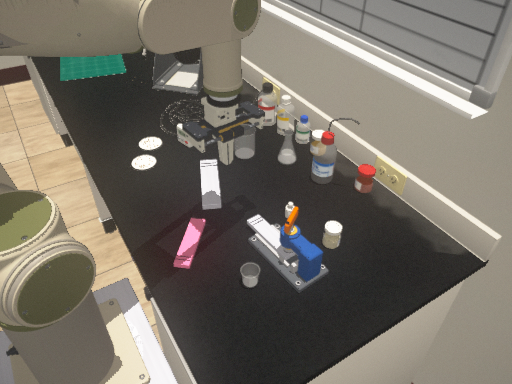

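The wrist view shows the closed fingers at (256,290), with the clamp bar's end just past them at (287,240) and the weight at (355,255). The side view shows the hand above and behind the bar. Now I'll move over and go down.

```bash
python3 -m creep '[[0.6,0,-0.8,0,0,0],[0,0.9,-0.1,0,0,0],[0,0.9,0,0,0,0],[0,0.9,0,0,0,0],[0,0.7,0,0,0,0]]'
python3 -m creep '[[0,0.5,0,0,0,0],[0,0.22,0,0,0,0],[0,0,0,0,0,0],[0,0,0,0,0,0],[0,0,0,0,0,0]]'
python3 - <<'E'
from workcell import bot
from h import *
s=bot.observe();print(s['time'],s['tool_pos'],s['eef_rot'],s['wrist_force'],s['ft_torque'],togo(s,[.4914,.1317,.098],.1075))
for n in ('side','scene'):
    d=bot.read_camera(n);cv2.imwrite(f'pics/{n}2.png',cv2.resize(d['frame'][130:330,150:400,::-1],None,fx=3,fy=3))
E
```

```text
time: 5.15
tool_pos: [0.4803, 0.191, 0.1241]
eef_rot: [-1.571, 0.002, 0.114]
wrist_force: [-0.5, -0.8, -0.6]
grip_width: 0.005
time: 5.57
tool_pos: [0.483, 0.191, 0.0999]
eef_rot: [-1.57, -0.003, 0.112]
wrist_force: [0.8, -0.7, 1.5]
grip_width: 0.005
5.5667 [0.48301756 0.19097798 0.09986472] [-1.5702367  -0.00285128  0.11197104] [ 0.76900357 -0.67143755  1.48573865] [-0.07802533  0.041622    0.01827477] (array([ 0.043,  0.046, -1.496]), array([-0.006,  0.051,  0.033]))
```

View pics/side2.png

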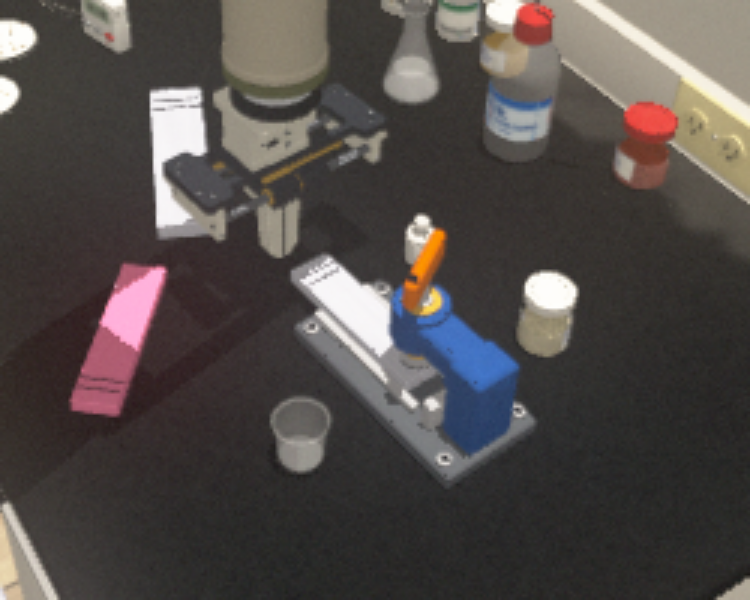

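View pics/scene2.png

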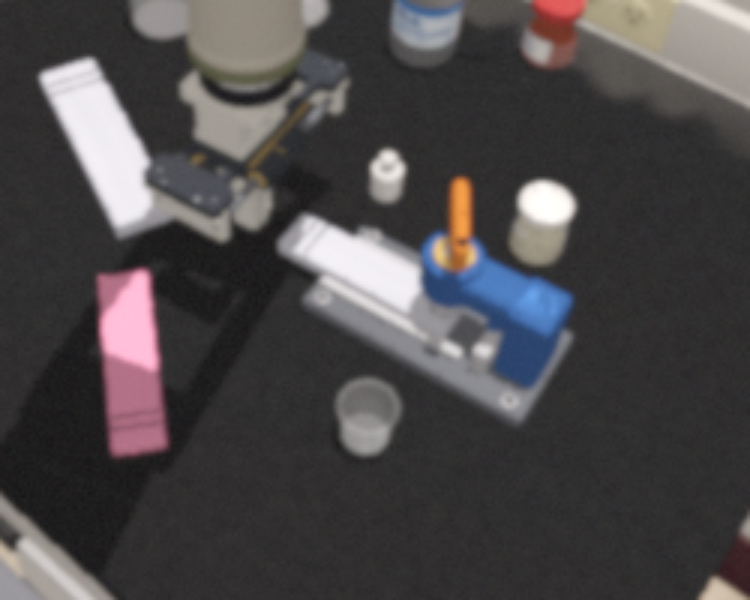

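The fingers line up with the bar's end (side crop: tips at (280,250), bar end at (310,265)). I'll approach to just short of it, then push slowly.

```bash
python3 -m creep '[[0.04,0.04,-0.15,0,0,0],[0,0,-0.2,0,0,0],[0,0,-0.15,0,0,0],[0,0,-0.1,0,0,0],[0,0,-0.06,0,0,0]]'
python3 -m creep '[[0,0,-0.05,0,0,0],[0,0,-0.05,0,0,0],[0,0,-0.05,0,0,0],[0,0,-0.05,0,0,0],[0,0,-0.05,0,0,0]]'
python3 -m creep '[[0,0,-0.05,0,0,0],[0,0,-0.05,0,0,0],[0,0,-0.05,0,0,0],[0,0,-0.05,0,0,0],[0,0,-0.05,0,0,0]]'
```

```text
time: 6.08
tool_pos: [0.4866, 0.163, 0.0964]
eef_rot: [-1.571, 0.0, 0.11]
wrist_force: [-0.6, 3.1, 0.9]
grip_width: 0.002
time: 6.5
tool_pos: [0.4876, 0.1541, 0.0964]
eef_rot: [-1.571, -0.0, 0.111]
wrist_force: [-0.5, 2.2, 1.1]
grip_width: 0.003
time: 6.92
tool_pos: [0.4887, 0.144, 0.0964]
eef_rot: [-1.571, -0.0, 0.111]
wrist_force: [-0.9, 2.0, 1.4]
grip_width: 0.003
```

```bash
python3 -m creep '[[0,0,-0.025,0,0,0],[0,0,-0.025,0,0,0],[0,0,-0.025,0,0,0],[0,0,-0.025,0,0,0],[0,0,-0.025,0,0,0]]'
python3 -m creep '[[0,0,-0.012,0,0,0],[0,0,-0.012,0,0,0],[0,0,-0.012,0,0,0],[0,0,-0.012,0,0,0],[0,0,-0.012,0,0,0]]'
python3 - <<'E'
from workcell import bot
from h import *
for n in ('side','scene'):
    d=bot.read_camera(n);cv2.imwrite(f'pics/{n}3.png',cv2.resize(d['frame'][170:300,220:370,::-1],None,fx=4,fy=4,interpolation=2))
print(bot.observe()['wrist_force'])
E
```

```text
time: 7.33
tool_pos: [0.4892, 0.1391, 0.0964]
eef_rot: [-1.571, -0.0, 0.111]
wrist_force: [-0.1, 2.1, 1.8]
grip_width: 0.007
time: 7.75
tool_pos: [0.4895, 0.1368, 0.0964]
eef_rot: [-1.571, -0.0, 0.111]
wrist_force: [-0.2, 2.1, 1.6]
grip_width: 0.007
[0.11735544 1.59483817 1.45971834]
```

View pics/side3.png

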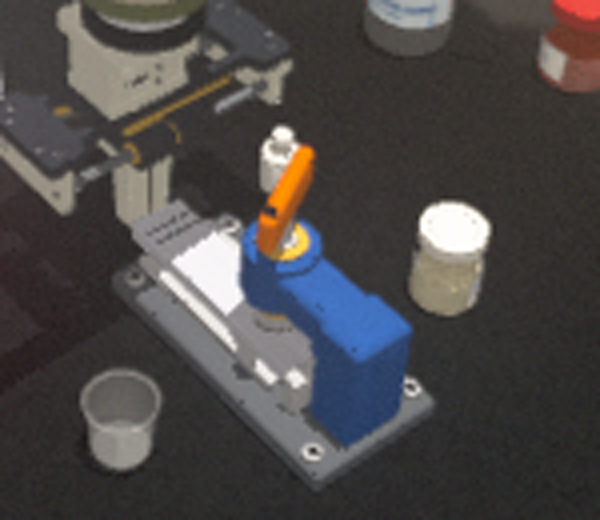

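View pics/scene3.png

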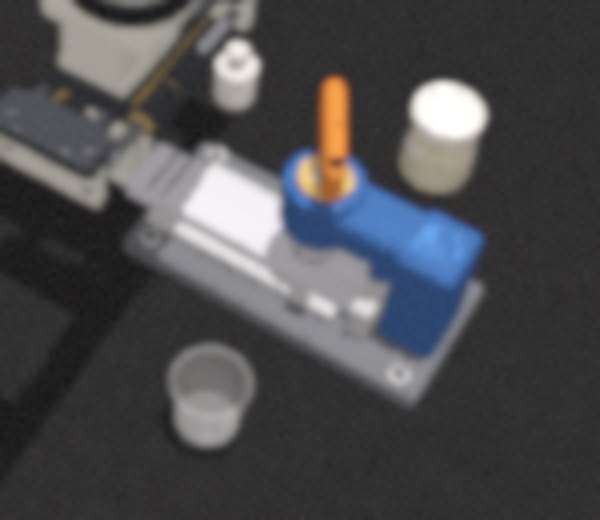

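The bar's near end now sits close to the plate's mouth edge, at side crop (160,220), and the force is steady at about 2 N of sliding friction, so it has not met the stop yet. I'll creep on.

```bash
python3 -m creep '[[0,0,-0.012,0,0,0],[0,0,-0.012,0,0,0],[0,0,-0.012,0,0,0],[0,0,-0.012,0,0,0],[0,0,-0.012,0,0,0]]'
python3 -m creep '[[0,0,-0.012,0,0,0],[0,0,-0.012,0,0,0],[0,0,-0.01,0,0,0],[0,0,-0.01,0,0,0],[0,0,-0.01,0,0,0]]'
```

```text
time: 8.27
tool_pos: [0.4897, 0.1344, 0.0963]
eef_rot: [-1.571, 0.0, 0.111]
wrist_force: [-1.7, 4.7, 1.8]
grip_width: 0.007
time: 8.68
tool_pos: [0.4897, 0.134, 0.0964]
eef_rot: [-1.567, -0.0, 0.111]
wrist_force: [-1.8, 14.9, 1.6]
grip_width: 0.002
```

The force rose to 15 N and the bar stopped at TCP y = 0.134, about 2 mm from the prediction, so it has met the stop. I'll back off, rise and rotate towards the handle's orientation.

```bash
python3 -m creep '[[0,0,0.05,0,0,0],[0,0,0.2,0,0,0],[0,0,0.5,0,0,0],[0,-0.4,0.3,0,-1,0],[0,-0.8,0,0,-1,0]]'
python3 -m creep '[[0,-0.9,0,0,-1,0],[0,-0.9,0,0,-1,0],[0,-0.9,0,0,-1,0],[0,-0.3,0,0,-1,0],[0,0,0,0,-1,0]]' 0.2
python3 -m creep '[[0,0,0,0,-1,0],[0,0,0,0,-1,0],[0,0,0,0,-1,0],[0,0,0,0,-1,0],[0,0,0,0,-1,0]]'
python3 -m creep '[[0,0,0,0,-1,0],[0,0,0,0,-1,0],[0,0,0,0,-1,0],[0,0,0,0,-1,0],[0,0,0,0,-1,0]]'
python3 -m creep '[[0,0,0,0,-1,0],[0,0,0,0,-1,0],[0,0,0,0,-1,0],[0,0,0,0,-1,0],[0,0,0,0,-1,0]]'
python3 - <<'E'
from workcell import bot
from h import *
s=bot.observe();print(s['time'],s['tool_pos'],s['eef_rot'],s['joints'],s['wrist_force'],s['ft_torque'],togo(s,[.506,.005,.26],2.13))
d=bot.read_camera('wrist');cv2.imwrite('pics/w4.png',d['frame'][:,:,::-1])
for n in ('side','scene'):
    d=bot.read_camera(n);cv2.imwrite(f'pics/{n}4.png',d['frame'][:,:,::-1]);cv2.imwrite(f'pics/{n}4c.png',cv2.resize(d['frame'][170:300,220:370,::-1],None,fx=4,fy=4,interpolation=2))
    q=bot.spot_point(d,'bar'); print([(np.round(v['point'],3),round(v['p'],2)) for v in q])
    q=bot.spot_point(d,'handle'); print([(np.round(v['point'],3),round(v['p'],2)) for v in q])
E
```

```text
time: 9.1
tool_pos: [0.4819, 0.1749, 0.1405]
eef_rot: [-1.57, 0.008, 0.29]
wrist_force: [-0.3, -0.2, 0.2]
grip_width: 0.005
time: 9.52
tool_pos: [0.4874, 0.1745, 0.2696]
eef_rot: [-1.575, -0.007, 0.726]
wrist_force: [1.0, 0.2, 0.0]
grip_width: 0.314
time: 9.93
tool_pos: [0.4852, 0.1739, 0.2641]
eef_rot: [-1.571, 0.001, 1.162]
wrist_force: [0.3, 0.2, -0.3]
grip_width: 0.594
time: 10.35
tool_pos: [0.4852, 0.1739, 0.264]
eef_rot: [-1.57, 0.001, 1.598]
wrist_force: [0.2, 0.4, 0.0]
grip_width: 0.599
time: 10.77
tool_pos: [0.4852, 0.1739, 0.264]
eef_rot: [-1.57, 0.001, 2.035]
wrist_force: [0.5, 0.7, 0.6]
grip_width: 0.602
10.7667 [0.48518845 0.17388931 0.26401131] [-1.56998326e+00  6.86060565e-04  2.03465455e+00] [ 2.45115441e-01 -7.77365775e-02  1.77095302e+00 -8.52462952e-04
  1.44902108e+00 -1.78943500e+00] [0.48305659 0.74324829 0.59215031] [0.09072965 0.01040364 0.00467961] (array([-4.009,  0.104,  1.424]), array([-0.01 , -1.093, -0.007]))
[(array([0.502, 0.045, 0.013]), 0.85), (array([0.318, 0.179, 0.001]), 0.79)]
[(array([0.507, 0.008, 0.137]), 0.77)]
[(array([0.501, 0.051, 0.012]), 0.88), (array([0.321, 0.175, 0.001]), 0.87), (array([ 0.467,  0.364, -0.001]), 0.73)]
[(array([0.502, 0.006, 0.136]), 0.74)]
```

View pics/side4c.png

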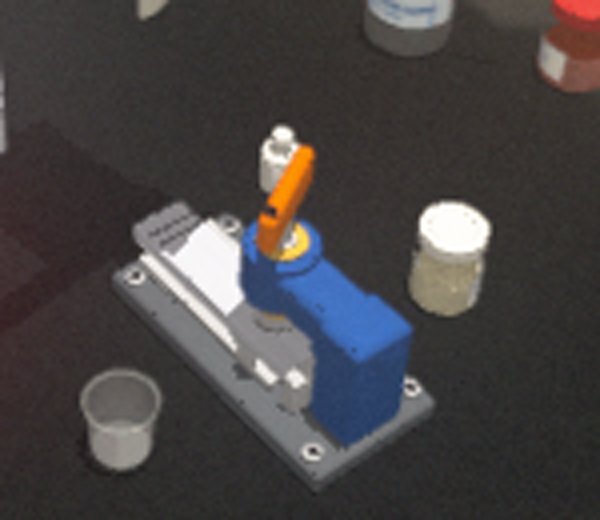

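View pics/scene4c.png

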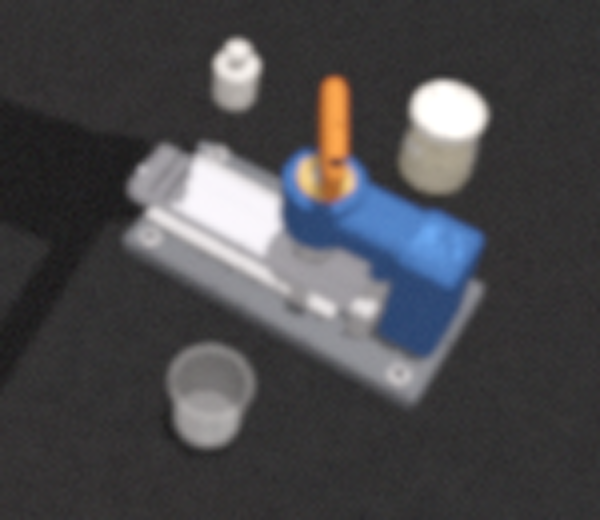

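View pics/w4.png

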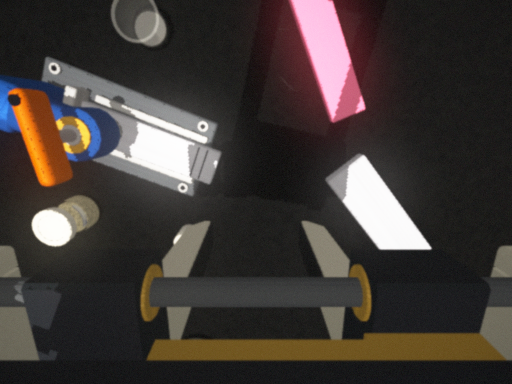

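The bar stayed against the stop. The wrist view shows the orange handle at (40,138), so I'll fit its pose there.

```bash
cat > wf.py <<'E'
from h import *
from scipy.optimize import minimize
K=np.array([[277.98,0,255.416],[0,277.98,191.6],[0,0,1]])
HE=np.array([[0.9999995911,-0.00065114,0.00062752,0.00095594],[-0.00078072,-0.271475107,0.962445145,-0.082843407],[-0.00045633,-0.962445241,-0.271475505,0.075605692],[0,0,0,1]])
def wproj(X,pos,rot):
    q=Ro.from_euler('xyz',rot).inv().apply(X-np.array(pos)); q=(q-HE[:3,3])@HE[:3,:3]; q=q@K.T; return q[:,:2]/q[:,2:]
def fit(img,pos,rot,x0):
    im=img.astype(int); b,g,r=im[...,0],im[...,1],im[...,2]
    m=(r>90)&(r-b>70)&(r-g>35)&(g<190)
    n,l,s,ce=cv2.connectedComponentsWithStats(m.astype(np.uint8))
    c0=wproj(np.array([[x0[0],x0[1],.135]]),pos,rot)[0]
    k=min([k for k in range(1,n) if s[k,4]>100],key=lambda k:np.hypot(*(ce[k]-c0))); m=l==k; print(s[k],ce[k],c0)
    mf=cv2.GaussianBlur(m.astype(np.float32),(0,0),1)
    def cost(p):
        P=T(box(-35,35,-6,6,121,149),p[0],p[1],p[2]); q=cv2.convexHull((wproj(P,pos,rot)*16).astype(np.int32))
        z=np.zeros(m.shape,np.float32); cv2.fillConvexPoly(z,q,1,cv2.LINE_8,4); z=cv2.GaussianBlur(z,(0,0),1)
        return ((z-mf)**2).sum()/mf.sum()
    best=min((minimize(cost,[x0[0],x0[1],a],method='Nelder-Mead',options=dict(initial_simplex=[[x0[0],x0[1],a],[x0[0]+.006,x0[1],a],[x0[0],x0[1]+.006,a],[x0[0],x0[1],a+.2]])) for a in x0[2]+np.arange(-.4,.5,.2)),key=lambda r:r.fun)
    return best.x,best.fun
if __name__=='__main__':
    x,f=fit(cv2.imread('pics/w4.png'),[0.48518845,0.17388931,0.26401131],[-1.56998326,6.86e-4,2.03465],np.array([.506,.005,.56]))
    print(x,np.degrees(x[2]),f)
E
python3 wf.py
```

```text
[   9   88   63   99 3440] [ 41.31598837 137.10377907] [ 40.8166566  139.21595235]
[0.50463222 0.00764905 0.62576407] 35.85364013808696 0.2019616663455963
```

```bash
python3 -m creep '[[0,0,0,0,-0.9,0],[0,0,0,0,-0.9,0],[-0.8,0,0.4,0,0,0],[-0.8,0,0.45,0,0,0],[-0.8,0,0.45,0,0,0]]'
python3 -m creep '[[-0.8,0,0.45,0,0,0],[-0.5,0,0.28,0,0,0],[0,0,0,0,0,0],[0,0,0,0,0,0],[0,0,0,0,0,0]]'
python3 - <<'E'
from workcell import bot
from wf import *
s=bot.observe();d=bot.read_camera('wrist');im=np.ascontiguousarray(d['frame'][:,:,::-1]);cv2.imwrite('pics/w5.png',im)
print(s['time'],s['tool_pos'],s['eef_rot'])
x,f=fit(im,s['tool_pos'],s['eef_rot'],np.array([.505,.006,.62]));print(x,f,togo(s,[x[0],x[1],.203],x[2]+np.pi/2))
P=T(box(-35,35,-6,6,121,149),*x); q=wproj(P,s['tool_pos'],s['eef_rot'])
for i,j in EDG: cv2.line(im,tuple(int(v) for v in q[i]),tuple(int(v) for v in q[j]),(255,0,255),1)
cv2.imwrite('pics/w5f.png',im)
E
```

```text
time: 11.53
tool_pos: [0.4984, 0.0649, 0.2644]
eef_rot: [-1.571, 0.0, 2.189]
wrist_force: [0.3, -0.7, 0.3]
grip_width: 0.599
time: 11.95
tool_pos: [0.5047, 0.0067, 0.2643]
eef_rot: [-1.571, -0.0, 2.187]
wrist_force: [-0.2, 0.7, 0.2]
grip_width: 0.602
11.95 [0.50465166 0.00669304 0.26430022] [-1.57093398e+00 -4.32730050e-04  2.18656582e+00]
[ 245  166   19   91 1325] [254.54943396 212.50716981] [253.05270143 210.21809182]
[0.50469928 0.00716895 0.60677087] 0.09582118690013885 (array([ 0.008,  1.533, -0.008]), array([0.002, 0.103, 0.005]))
```

View pics/w5f.png

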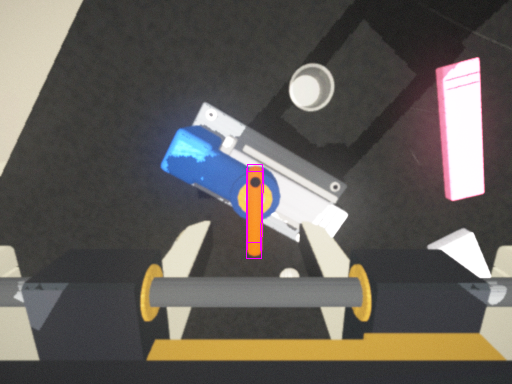

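The fit is spot on: handle centre within 1 mm of the tool axis, and it sits between the fingers at (255,212). I'll descend, take a moment baseline and grip.

```bash
python3 -m creep '[[0,0.5,0,0,0.1,0],[0,0.5,0,0,0,0],[0,0.35,0,0,0,0],[0,0.18,0,0,0,0],[0,0,0,0,0,0]]'
python3 -c "
from workcell import bot
s=bot.observe();print(s['tool_pos'],s['eef_rot'],s['wrist_force'],s['ft_torque'])"
python3 -m creep '[[0,0,0,0,0,0],[0,0,0,0,0,0],[0,0,0,0,0,0],[0,0,0,0,0,0],[0,0,0,0,0,0]]' -1 20
python3 -m creep '[[0,0,0,0,0,0],[0,0,0,0,0,0],[0,0,0,0,0,0],[0,0,0,0,0,0],[0,0,0,0,0,0]]'
python3 -c "
from workcell import bot
s=bot.observe();print(s['tool_pos'],s['eef_rot'],s['wrist_force'],s['ft_torque'],s['joints'])"
```

```text
time: 12.42
tool_pos: [0.5035, 0.0075, 0.2012]
eef_rot: [-1.568, -0.002, 2.18]
wrist_force: [0.2, 0.5, -0.3]
grip_width: 0.601
[0.50353635 0.00750825 0.2011675 ] [-1.56818873 -0.00236763  2.18045464] [ 0.21788592  0.4733513  -0.29249262] [0.03504388 0.08698672 0.02563173]
time: 12.83
tool_pos: [0.5052, 0.0063, 0.204]
eef_rot: [-1.572, 0.001, 2.179]
wrist_force: [-0.3, -0.7, 0.1]
grip_width: 0.291
time: 13.25
tool_pos: [0.5049, 0.0061, 0.2033]
eef_rot: [-1.571, 0.0, 2.179]
wrist_force: [0.7, -1.8, 1.1]
grip_width: 0.125
[0.50488543 0.00610939 0.20332627] [-1.57102140e+00  4.90754200e-04  2.17876201e+00] [ 0.6859454  -1.79796331  1.14937919] [-0.1233717  -0.07490101 -0.13472757] [-8.93410489e-02 -5.76032230e-02  1.86558118e+00 -2.38369905e-04
  1.33312703e+00 -2.26804705e+00]
```

```bash
cat > rd.py <<'E'
from workcell import bot
import numpy as np,sys
n=int(sys.argv[1]) if len(sys.argv)>1 else 0
L=[bot.observe()]
for i in range(n): bot.read_camera('wrist');L.append(bot.observe())
s=L[-1];tz=np.array([q['ft_torque'][2] for q in L])
l="t %.2f yaw %.4f mz0 %.3f mean %.3f sd %.3f f %s w %.3f"%(s['time'],s['eef_rot'][2],tz[0],tz.mean(),tz.std(),s['wrist_force'].round(1),s['grip_width'])
print(l);open('log.txt','a').write(l+'\n')
E
python3 rd.py 6
python3 -m creep '[[0,0,0,0,0.4,0],[0,0,0,0,0.4,0],[0,0,0,0,0.4,0],[0,0,0,0,0.4,0],[0,0,0,0,0.4,0]]' >/dev/null; python3 rd.py 6
python3 -m creep '[[0,0,0,0,0.4,0],[0,0,0,0,0.4,0],[0,0,0,0,0.4,0],[0,0,0,0,0.4,0],[0,0,0,0,0.4,0]]' >/dev/null; python3 rd.py 6
```

```text
t 13.55 yaw 2.1789 mz0 -0.135 mean -0.106 sd 0.037 f [ 0.8 -2.3  2. ] w 0.127
t 14.27 yaw 2.0053 mz0 0.168 mean -0.019 sd 0.090 f [ 1.1 -3.9  1.8] w 0.127
t 14.98 yaw 1.8312 mz0 0.164 mean -0.021 sd 0.091 f [ 2.5 -4.7  2.3] w 0.127
```

While moving, the free-running moment reads about 0.165, and it relaxes when the arm stops. So I'll turn continuously in small calls and use only the in-motion readings.

```bash
python3 -m creep '[[0,0,0,0,0.3,0],[0,0,0,0,0.3,0],[0,0,0,0,0.3,0],[0,0,0,0,0.3,0],[0,0,0,0,0.3,0]]' >/dev/null; python3 rd.py
python3 -m creep '[[0,0,0,0,0.2,0],[0,0,0,0,0.2,0],[0,0,0,0,0.2,0],[0,0,0,0,0.2,0],[0,0,0,0,0.2,0]]' >/dev/null; python3 rd.py
python3 -m creep '[[0,0,0,0,0.1,0],[0,0,0,0,0.1,0],[0,0,0,0,0.1,0],[0,0,0,0,0.1,0],[0,0,0,0,0.1,0]]' >/dev/null; python3 rd.py
python3 -m creep '[[0,0,0,0,0.1,0],[0,0,0,0,0.1,0],[0,0,0,0,0.1,0],[0,0,0,0,0.1,0],[0,0,0,0,0.1,0]]' >/dev/null; python3 rd.py
python3 -m creep '[[0,0,0,0,0.1,0],[0,0,0,0,0.1,0],[0,0,0,0,0.1,0],[0,0,0,0,0.1,0],[0,0,0,0,0.1,0]]' >/dev/null; python3 rd.py
python3 -m creep '[[0,0,0,0,0.1,0],[0,0,0,0,0.1,0],[0,0,0,0,0.1,0],[0,0,0,0,0.1,0],[0,0,0,0,0.1,0]]' >/dev/null; python3 rd.py
python3 -m creep '[[0,0,0,0,0.1,0],[0,0,0,0,0.1,0],[0,0,0,0,0.1,0],[0,0,0,0,0.1,0],[0,0,0,0,0.1,0]]' ; python3 rd.py
```

```text
t 15.40 yaw 1.6992 mz0 0.119 mean 0.119 sd 0.000 f [ 2.1 -4.4  1.9] w 0.129
t 15.82 yaw 1.6124 mz0 0.127 mean 0.127 sd 0.000 f [ 1.8 -5.2  2.5] w 0.126
t 16.23 yaw 1.5692 mz0 0.167 mean 0.167 sd 0.000 f [ 2.  -4.9  1.6] w 0.129
t 16.65 yaw 1.5255 mz0 0.147 mean 0.147 sd 0.000 f [ 2.1 -5.4  1.8] w 0.127
t 17.07 yaw 1.4819 mz0 0.177 mean 0.177 sd 0.000 f [ 2.  -4.8  2.8] w 0.127
t 17.48 yaw 1.4382 mz0 0.147 mean 0.147 sd 0.000 f [ 1.2 -5.6  2.8] w 0.126
time: 17.9
tool_pos: [0.5049, 0.0061, 0.2033]
eef_rot: [-1.571, 0.0, 1.395]
wrist_force: [2.1, -5.0, 3.3]
grip_width: 0.125
t 17.90 yaw 1.3946 mz0 0.178 mean 0.178 sd 0.000 f [ 2.1 -5.   3.3] w 0.125
```

```bash
python3 -m creep '[[0,0,0,0,0.1,0],[0,0,0,0,0.1,0],[0,0,0,0,0.1,0],[0,0,0,0,0.1,0],[0,0,0,0,0.1,0]]' >/dev/null; python3 rd.py
python3 -m creep '[[0,0,0,0,0.1,0],[0,0,0,0,0.1,0],[0,0,0,0,0.1,0],[0,0,0,0,0.1,0],[0,0,0,0,0.1,0]]' >/dev/null; python3 rd.py
python3 -m creep '[[0,0,0,0,0.1,0],[0,0,0,0,0.1,0],[0,0,0,0,0.1,0],[0,0,0,0,0.1,0],[0,0,0,0,0.1,0]]' >/dev/null; python3 rd.py
python3 -m creep '[[0,0,0,0,0.1,0],[0,0,0,0,0.1,0],[0,0,0,0,0.1,0],[0,0,0,0,0.1,0],[0,0,0,0,0.1,0]]' >/dev/null; python3 rd.py
python3 -m creep '[[0,0,0,0,0.1,0],[0,0,0,0,0.1,0],[0,0,0,0,0.1,0],[0,0,0,0,0.1,0],[0,0,0,0,0.1,0]]' >/dev/null; python3 rd.py
python3 -m creep '[[0,0,0,0,0.1,0],[0,0,0,0,0.1,0],[0,0,0,0,0.1,0],[0,0,0,0,0.1,0],[0,0,0,0,0.1,0]]' >/dev/null; python3 rd.py
python3 -m creep '[[0,0,0,0,0.1,0],[0,0,0,0,0.1,0],[0,0,0,0,0.1,0],[0,0,0,0,0.1,0],[0,0,0,0,0.1,0]]' >/dev/null; python3 rd.py
```

```text
t 18.32 yaw 1.3509 mz0 0.189 mean 0.189 sd 0.000 f [ 2.2 -5.8  1.8] w 0.130
t 18.73 yaw 1.3074 mz0 0.248 mean 0.248 sd 0.000 f [ 1.2 -4.8  2.4] w 0.128
t 19.15 yaw 1.2637 mz0 0.151 mean 0.151 sd 0.000 f [ 2.  -5.5  3. ] w 0.129
t 19.57 yaw 1.2201 mz0 0.107 mean 0.107 sd 0.000 f [ 2.4 -5.6  2.7] w 0.126
t 19.98 yaw 1.1765 mz0 0.081 mean 0.081 sd 0.000 f [ 2.2 -5.2  2.9] w 0.128
t 20.40 yaw 1.1328 mz0 0.123 mean 0.123 sd 0.000 f [ 1.3 -4.8  2.1] w 0.125
t 20.82 yaw 1.0892 mz0 0.105 mean 0.105 sd 0.000 f [ 2.5 -5.   3.3] w 0.128
```

```bash
python3 -m creep '[[0,0,0,0,0.1,0],[0,0,0,0,0.1,0],[0,0,0,0,0.1,0],[0,0,0,0,0.1,0],[0,0,0,0,0.1,0]]' >/dev/null; python3 rd.py
python3 -m creep '[[0,0,0,0,0.1,0],[0,0,0,0,0.1,0],[0,0,0,0,0.1,0],[0,0,0,0,0.1,0],[0,0,0,0,0.1,0]]' >/dev/null; python3 rd.py
python3 -m creep '[[0,0,0,0,0.1,0],[0,0,0,0,0.1,0],[0,0,0,0,0.1,0],[0,0,0,0,0.1,0],[0,0,0,0,0.1,0]]' >/dev/null; python3 rd.py
python3 -m creep '[[0,0,0,0,0.1,0],[0,0,0,0,0.1,0],[0,0,0,0,0.1,0],[0,0,0,0,0.1,0],[0,0,0,0,0.1,0]]' >/dev/null; python3 rd.py
python3 -m creep '[[0,0,0,0,0.1,0],[0,0,0,0,0.1,0],[0,0,0,0,0.1,0],[0,0,0,0,0.1,0],[0,0,0,0,0.1,0]]' >/dev/null; python3 rd.py
python3 -m creep '[[0,0,0,0,0.1,0],[0,0,0,0,0.1,0],[0,0,0,0,0.1,0],[0,0,0,0,0.1,0],[0,0,0,0,0.1,0]]' >/dev/null; python3 rd.py
python3 -m creep '[[0,0,0,0,0.1,0],[0,0,0,0,0.1,0],[0,0,0,0,0.1,0],[0,0,0,0,0.1,0],[0,0,0,0,0.1,0]]' >/dev/null; python3 rd.py
cat > kink.py <<'E'
import numpy as np
D=[(float(l.split()[3]),float(l.split()[5])) for l in open('log.txt')][1:]
y=2.1789-np.array([d[0] for d in D]);m=np.array([d[1] for d in D])
g=np.arange(.8,2.6,.01)
for free in (0,1):
    c=[]
    for t in g:
        r=m-.15*np.maximum(0,y-t); b=r.mean() if free else .15
        c.append(((r-b)**2).sum())
    c=np.array(c);i=c.argmin(); r=m-.15*np.maximum(0,y-g[i]); sd=np.sqrt(c[i]/len(m))
    w=np.exp(-(c-c.min())/2/.035**2);w/=w.sum();F=30*np.maximum(0,y[-1]-g);mF=(w*F).sum()
    print('free' if free else 'fixed','kink',round(g[i],2),'F',round(30*max(0,y[-1]-g[i]),1),'post mean F %.1f sd %.1f'%(mF,np.sqrt((w*(F-mF)**2).sum())),'base',r.mean().round(3),'sd',sd.round(3),'turned',y[-1].round(3))
print('first half mean',m[y<1.09].mean().round(3),'last5',m[-5:].mean().round(3))
E
python3 kink.py
```

```text
t 21.23 yaw 1.0455 mz0 0.137 mean 0.137 sd 0.000 f [ 1.  -4.8  2.5] w 0.131
t 21.65 yaw 1.0019 mz0 0.132 mean 0.132 sd 0.000 f [ 1.7 -5.6  3. ] w 0.128
t 22.07 yaw 0.9583 mz0 0.140 mean 0.140 sd 0.000 f [ 1.1 -5.9  3. ] w 0.127
t 22.48 yaw 0.9146 mz0 0.172 mean 0.172 sd 0.000 f [ 1.9 -5.3  2.2] w 0.126
t 22.90 yaw 0.8710 mz0 0.139 mean 0.139 sd 0.000 f [ 2.6 -5.7  2.3] w 0.126
t 23.32 yaw 0.8274 mz0 0.149 mean 0.149 sd 0.000 f [ 2.3 -5.8  3.1] w 0.127
t 23.73 yaw 0.7838 mz0 0.135 mean 0.135 sd 0.000 f [ 2.  -5.5  2.9] w 0.126
fixed kink 1.4 F 0 post mean F 0.3 sd 1.2 base 0.148 sd 0.033 turned 1.395
free kink 1.4 F 0 post mean F 0.4 sd 1.4 base 0.148 sd 0.033 turned 1.395
first half mean 0.15 last5 0.147
```

```bash
python3 -m creep '[[0,0,0,0,0.1,0],[0,0,0,0,0.1,0],[0,0,0,0,0.1,0],[0,0,0,0,0.1,0],[0,0,0,0,0.1,0]]' >/dev/null; python3 rd.py
python3 -m creep '[[0,0,0,0,0.1,0],[0,0,0,0,0.1,0],[0,0,0,0,0.1,0],[0,0,0,0,0.1,0],[0,0,0,0,0.1,0]]' >/dev/null; python3 rd.py
python3 -m creep '[[0,0,0,0,0.1,0],[0,0,0,0,0.1,0],[0,0,0,0,0.1,0],[0,0,0,0,0.1,0],[0,0,0,0,0.1,0]]' >/dev/null; python3 rd.py
python3 -m creep '[[0,0,0,0,0.1,0],[0,0,0,0,0.1,0],[0,0,0,0,0.1,0],[0,0,0,0,0.1,0],[0,0,0,0,0.1,0]]' >/dev/null; python3 rd.py
python3 -m creep '[[0,0,0,0,0.1,0],[0,0,0,0,0.1,0],[0,0,0,0,0.1,0],[0,0,0,0,0.1,0],[0,0,0,0,0.1,0]]' >/dev/null; python3 rd.py
python3 -m creep '[[0,0,0,0,0.1,0],[0,0,0,0,0.1,0],[0,0,0,0,0.1,0],[0,0,0,0,0.1,0],[0,0,0,0,0.1,0]]' >/dev/null; python3 rd.py
python3 -m creep '[[0,0,0,0,0.1,0],[0,0,0,0,0.1,0],[0,0,0,0,0.1,0],[0,0,0,0,0.1,0],[0,0,0,0,0.1,0]]' >/dev/null; python3 rd.py
python3 kink.py
```

```text
t 24.15 yaw 0.7401 mz0 0.169 mean 0.169 sd 0.000 f [ 0.4 -5.8  3.2] w 0.129
t 24.57 yaw 0.6965 mz0 0.191 mean 0.191 sd 0.000 f [ 1.5 -5.5  2.4] w 0.127
t 24.98 yaw 0.6529 mz0 0.190 mean 0.190 sd 0.000 f [ 1.9 -4.7  2.6] w 0.128
t 25.40 yaw 0.6092 mz0 0.168 mean 0.168 sd 0.000 f [ 2.3 -4.9  2.6] w 0.135
t 25.82 yaw 0.5656 mz0 0.230 mean 0.230 sd 0.000 f [ 1.  -5.6  2.7] w 0.124
t 26.23 yaw 0.5220 mz0 0.146 mean 0.146 sd 0.000 f [ 1.8 -5.5  1.9] w 0.126
t 26.65 yaw 0.4784 mz0 0.181 mean 0.181 sd 0.000 f [ 1.7 -5.2  3.5] w 0.128
fixed kink 1.37 F 9.9 post mean F 6.5 sd 4.8 base 0.149 sd 0.032 turned 1.701
free kink 1.36 F 10.2 post mean F 6.3 sd 5.3 base 0.148 sd 0.032 turned 1.701
first half mean 0.15 last5 0.183
```

```bash
python3 -m creep '[[0,0,0,0,0.05,0],[0,0,0,0,0.05,0],[0,0,0,0,0.05,0],[0,0,0,0,0.05,0],[0,0,0,0,0.05,0]]' >/dev/null; python3 rd.py
python3 -m creep '[[0,0,0,0,0.05,0],[0,0,0,0,0.05,0],[0,0,0,0,0.05,0],[0,0,0,0,0.05,0],[0,0,0,0,0.05,0]]' >/dev/null; python3 rd.py
python3 -m creep '[[0,0,0,0,0.05,0],[0,0,0,0,0.05,0],[0,0,0,0,0.05,0],[0,0,0,0,0.05,0],[0,0,0,0,0.05,0]]' >/dev/null; python3 rd.py
python3 -m creep '[[0,0,0,0,0.05,0],[0,0,0,0,0.05,0],[0,0,0,0,0.05,0],[0,0,0,0,0.05,0],[0,0,0,0,0.05,0]]' >/dev/null; python3 rd.py
python3 -m creep '[[0,0,0,0,0.05,0],[0,0,0,0,0.05,0],[0,0,0,0,0.05,0],[0,0,0,0,0.05,0],[0,0,0,0,0.05,0]]' >/dev/null; python3 rd.py
python3 -m creep '[[0,0,0,0,0.05,0],[0,0,0,0,0.05,0],[0,0,0,0,0.05,0],[0,0,0,0,0.05,0],[0,0,0,0,0.05,0]]' >/dev/null; python3 rd.py
python3 kink.py
```

```text
t 27.07 yaw 0.4567 mz0 0.144 mean 0.144 sd 0.000 f [ 2.5 -4.7  3.3] w 0.126
t 27.48 yaw 0.4349 mz0 0.219 mean 0.219 sd 0.000 f [ 0.8 -6.1  2. ] w 0.126
t 27.90 yaw 0.4131 mz0 0.181 mean 0.181 sd 0.000 f [ 1.4 -4.7  3.2] w 0.128
t 28.32 yaw 0.3913 mz0 0.212 mean 0.212 sd 0.000 f [ 1.5 -5.4  2.2] w 0.129
t 28.73 yaw 0.3695 mz0 0.188 mean 0.188 sd 0.000 f [ 1.9 -5.1  2.7] w 0.127
t 29.15 yaw 0.3477 mz0 0.228 mean 0.228 sd 0.000 f [ 1.4 -5.4  3. ] w 0.127
fixed kink 1.41 F 12.6 post mean F 12.0 sd 2.3 base 0.149 sd 0.032 turned 1.831
free kink 1.4 F 12.9 post mean F 11.9 sd 3.4 base 0.148 sd 0.032 turned 1.831
first half mean 0.15 last5 0.206
```

```bash
python3 -m creep '[[0,0,0,0,0.03,0],[0,0,0,0,0.03,0],[0,0,0,0,0.03,0],[0,0,0,0,0.03,0],[0,0,0,0,0.03,0]]' >/dev/null; python3 rd.py
python3 -m creep '[[0,0,0,0,0.03,0],[0,0,0,0,0.03,0],[0,0,0,0,0.03,0],[0,0,0,0,0.03,0],[0,0,0,0,0.03,0]]' >/dev/null; python3 rd.py
python3 -m creep '[[0,0,0,0,0.03,0],[0,0,0,0,0.03,0],[0,0,0,0,0.03,0],[0,0,0,0,0.03,0],[0,0,0,0,0.03,0]]' >/dev/null; python3 rd.py
python3 -m creep '[[0,0,0,0,0.03,0],[0,0,0,0,0.03,0],[0,0,0,0,0.03,0],[0,0,0,0,0.03,0],[0,0,0,0,0.03,0]]' >/dev/null; python3 rd.py
python3 -m creep '[[0,0,0,0,0.03,0],[0,0,0,0,0.03,0],[0,0,0,0,0.03,0],[0,0,0,0,0.03,0],[0,0,0,0,0.03,0]]' >/dev/null; python3 rd.py
python3 -m creep '[[0,0,0,0,0.03,0],[0,0,0,0,0.03,0],[0,0,0,0,0.03,0],[0,0,0,0,0.03,0],[0,0,0,0,0.03,0]]' >/dev/null; python3 rd.py
python3 kink.py
```

```text
t 29.57 yaw 0.3347 mz0 0.227 mean 0.227 sd 0.000 f [ 0.9 -6.1  2.3] w 0.130
t 29.98 yaw 0.3216 mz0 0.207 mean 0.207 sd 0.000 f [ 0.9 -6.5  2.8] w 0.126
t 30.40 yaw 0.3085 mz0 0.222 mean 0.222 sd 0.000 f [ 1.6 -5.1  3.2] w 0.128
t 30.82 yaw 0.2954 mz0 0.226 mean 0.226 sd 0.000 f [ 1.3 -4.7  3.1] w 0.134
t 31.23 yaw 0.2823 mz0 0.228 mean 0.228 sd 0.000 f [ 2.4 -6.3  1.9] w 0.128
t 31.65 yaw 0.2692 mz0 0.227 mean 0.227 sd 0.000 f [ 2.5 -5.3  2.8] w 0.128
fixed kink 1.4 F 15.3 post mean F 14.9 sd 1.7 base 0.149 sd 0.029 turned 1.91
free kink 1.39 F 15.6 post mean F 15.2 sd 2.4 base 0.148 sd 0.029 turned 1.91
first half mean 0.15 last5 0.222
```

Both estimates agree: the kink fit gives about 15 N, and the moment is 0.222–0.227 against an expected 0.225. I'll release and rise straight up, then check.

```bash
python3 -m creep '[[0,0,0,0,0,0],[0,0,0,0,0,0],[0,0,0,0,0,0],[0,0,0,0,0,0],[0,0,0,0,0,0]]' 0.2
python3 -m creep '[[0,0,0,0,0,0],[0,0,0,0,0,0],[0,-0.1,0,0,0,0],[0,-0.3,0,0,0,0],[0,-0.5,0,0,0,0]]'
python3 -m creep '[[0,-0.7,0,0,0,0],[0,-0.8,0,0,0,0],[0,-0.8,0,0,0,0],[0,0,0,0,0,0],[0,0,0,0,0,0]]'
python3 - <<'E'
from workcell import bot
from wf import *
s=bot.observe();d=bot.read_camera('wrist');im=np.ascontiguousarray(d['frame'][:,:,::-1]);cv2.imwrite('pics/w6.png',im)
print(s['time'],s['tool_pos'],s['wrist_force'],s['grip_width'])
x,f=fit(im,s['tool_pos'],s['eef_rot'],np.array([.505,.006,-1.30]));print('handle',x,f,'turned',0.6068-x[2])
for n in ('side','scene'):
    d=bot.read_camera(n);cv2.imwrite(f'pics/{n}6c.png',cv2.resize(d['frame'][150:300,220:380,::-1],None,fx=4,fy=4,interpolation=2))
E
```

```text
time: 32.07
tool_pos: [0.5044, 0.0066, 0.2028]
eef_rot: [-1.57, 0.001, 0.268]
wrist_force: [0.2, -0.6, 0.9]
grip_width: 0.44
time: 32.48
tool_pos: [0.5035, 0.0064, 0.2382]
eef_rot: [-1.569, 0.004, 0.268]
wrist_force: [0.3, -0.6, 0.2]
grip_width: 0.599
time: 32.9
tool_pos: [0.5059, 0.0062, 0.3351]
eef_rot: [-1.573, -0.006, 0.268]
wrist_force: [-0.2, 0.3, -1.1]
grip_width: 0.6
32.9 [0.50593203 0.00622099 0.3350735 ] [-0.17876129  0.25422049 -1.06467011] 0.6004408480331327
[246 154  15  67 727] [253.11004127 187.73590096] [252.28090615 187.33671112]
handle [ 0.50620523  0.00657331 -1.29880022] 0.12478885054588318 turned 1.9056002171865727
```

View pics/w6.png

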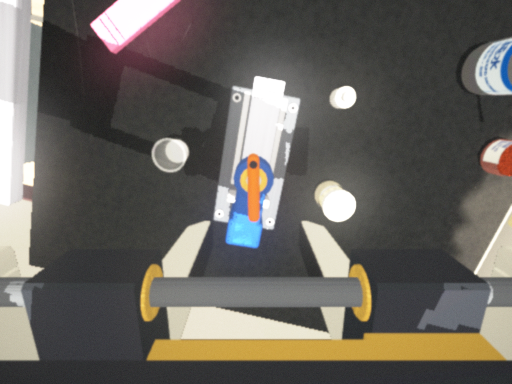

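View pics/side6c.png

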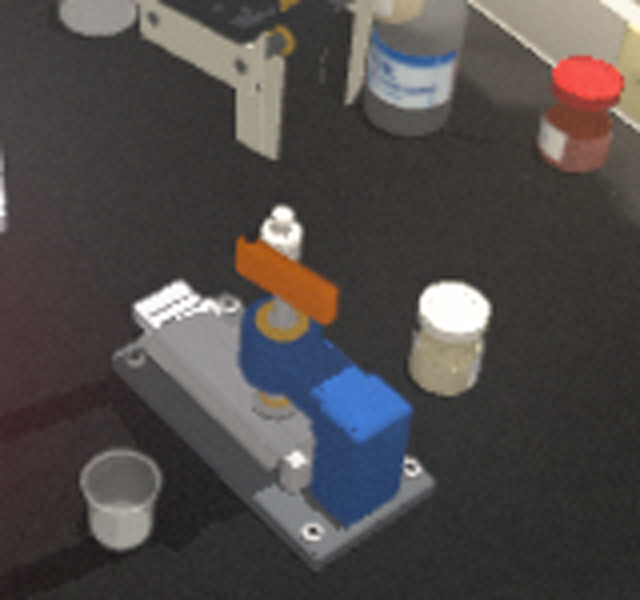

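The handle stayed at 1.906 rad after release. The pad is down on the bar at side crop (270,400), the bar is in against the stop, and the jar, weight and cup have not moved. The robot is clear, so I'm handing in.

```bash
python3 -c "
from workcell import bot
print(bot.sign_off())"
```

```text
the job is handed in; nothing more can be done
None
```

The bar is against the end stop and clamped at an estimated 15 N. I handed the job in at about 33 s of the 61 s allowed.

- **Bar:** I pushed it with closed fingers, slowing to about 6 mm/s at the end. It met the stop at about 15 N of push, then I backed off at once.
- **Handle:** I turned it 1.91 rad clockwise. The pad met the bar after about 1.40 rad, and I stopped when the contact-angle fit gave 15.2 ± 2.4 N. The moment then averaged 0.222 N m, against the 0.225 expected at 15 N.
- **Uncertainty:** Moment readings scatter by about 0.03 N m, so the 15 N rests on a fit over about 35 readings, not a direct measurement. The bar stopped about 2 mm short of where the camera fit put it. That is within the camera calibration, and the images show it seated.
- **Last checks:** After release, the handle measured 1.906 rad turned, so it had not run back. By eye, the bar was still home, the jar, weight and cup stood where they were, and the open gripper was well clear above the clamp.

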